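# Count along the divider rail and push the notebook into the third gap

## Task

Run a fingertip along the front of the divider rail from its left-hand end (as seen from the robot), touching the front of each divider in turn until you have counted three gaps, that is four dividers. Then push the loose notebook that lies on the bench in front of the rail along the bench into that third gap, straight and fully home against the rail. Only touch and push: do not lift the notebook or push it into any other gap, and leave the notebooks already in the rack, the steel weight and the glue jar where they are.

Things in the scene. Friction and masses are not known exactly. Their poses are not given: they have to be found in the camera images.
- rail: Divider rail fixed to the bench: aluminium bar 560 mm long (y), 30 deep, 40 high, with steel dividers. Origin: middle of the bar's front face (toward the robot) at bench height. x points away from the robot, into the gaps; y along the bar to its left-hand end; z up. The bar fills x = 0 to 30 mm, the dividers reach forward to x = -80, end brackets to y = +-304. Openings between dividers: 77 to 97 mm.
- fin0: Left-hand end divider, first of six alike, fixed: upright steel sheet 3 mm thick, 48 high, square to the bar, its front edge rolled into an upright round bead 10 mm across. Origin: axis of that bead at bench height, 75 mm in front of the bar's face. Axes parallel to the rail's; the sheet runs along +x to the bar. Its clamp and knob on the bar rise to 59 mm. Dividers stand 87 to 107 mm apart.
- fin1: Second divider from the left, fixed. Same shape and origin as fin0. The first gap lies between fin0 and fin1 and holds a notebook.
- fin2: Third divider from the left, fixed. Same shape and origin. The second gap, empty, lies between fin1 and fin2.
- fin3: Fourth divider from the left, fixed. Same shape and origin. The third gap, empty, lies between fin2 and fin3: the loose notebook belongs there.
- fin4: Fifth divider from the left, fixed. Same shape and origin. The fourth gap, between fin3 and fin4, holds a notebook.
- fin5: Right-hand end divider, fixed. Same shape and origin. The fifth gap, between fin4 and fin5, is empty.
- book: Loose notebook, hard-bound, taupe, 105 mm long (its x), 65 wide (y), 14 thick, 60 to 130 g. Lies flat on the bench in front of the dividers, 100 to 200 mm left or right of the rail's middle, turned up to 0.25 rad from the gaps; slides when pushed. Origin: centre of its underside, z up. Fully home, its centre is 52.5 mm in front of the bar's face and it stands out about 25 mm from the dividers.
- stock_a: Smaller notebook already in the rack, in the first or the fourth gap, loose: 78 x 60 x 14 mm, not standing out beyond the dividers by more than 3 mm. Origin: centre of its underside. Leave it alone.
- stock_b: Thicker notebook already in the rack, in the other one of the first and fourth gaps, loose: 78 x 60 x 22 mm, not standing out beyond the dividers by more than 3 mm. Origin: centre of its underside. Leave it alone.
- weight: Turned steel paper weight with a knob, loose, 44 mm across and 45 mm tall, standing on the bench in front of the dividers on the side of the rail's middle where the loose notebook is not. Origin: centre of its underside. Leave it alone.
- glue: White glue jar with a lid, loose, 64 mm across and 85 mm tall, standing on the bench beyond the left-hand end of the rail. Origin: centre of its underside. Leave it alone.
Things that resemble listed ones, but are neither listed nor needed, are in the scene too. What is shaped like the fin0 but blue is not meant.

How it is judged:
On the way, in this order (a step that is already met when the one before it is completed fails the run):
1. a fingertip touches the front of the left-hand end divider (contact force between the fingers and fin0 above 0.4 N and x of the grasp point in the frame of rail below -0.055 m), for 0.02 s.
2. a fingertip touches the front of the second divider (contact force between the fingers and fin1 above 0.4 N and x of the grasp point in the frame of rail below -0.055 m), for 0.02 s.
3. a fingertip touches the front of the third divider (contact force between the fingers and fin2 above 0.4 N and x of the grasp point in the frame of rail below -0.055 m), for 0.02 s.
4. a fingertip touches the front of the fourth divider (contact force between the fingers and fin3 above 0.4 N and x of the grasp point in the frame of rail below -0.055 m), for 0.02 s.
5. the loose notebook is pushed fully home in the third gap (y of book in the frame of fin2 below -0.03 m and y of book in the frame of fin3 above 0.03 m and x of book in the frame of rail above -0.0585 m and angle between the x axis of book and the x axis of rail, either way round below 0.12 rad), for 0.2 s.
At the end, for the whole second after the job is handed in: The loose notebook lies flat and at rest on the bench between the third and fourth dividers, its centre within 58.5 mm of the bar's face (6 mm or less from fully home) and turned no more than 0.12 rad from the gap's direction (all of step 5 and height (world z) of book below 0.004 m and angle between book's own z axis and vertical below 0.06 rad and linear speed of book below 0.02 m/s and angular speed of book below 0.2 rad/s); the robot touches nothing.
It fails at once if the loose notebook is lifted or tipped (height (world z) of book above 0.01 m or angle between book's own z axis and vertical above 0.3 rad).
It fails at once if the loose notebook is pushed into another gap (x of book in the frame of rail above -0.11 m and not (y of book in the frame of fin2 below -0.015 m and y of book in the frame of fin3 above 0.015 m)).
It fails at once if a notebook already in the rack is moved by more than 10 mm (distance of any of stock_a, stock_b from where it was at the start of the episode above 0.01 m).
It fails at once if the steel weight or the glue jar is moved by more than 10 mm (distance of any of weight, glue from where it was at the start of the episode above 0.01 m).
It also fails if it takes over 72 s, if anything falls off the work surface, if the arm or the gripper's body presses on something with over 40 N, if the wrist force passes 120 N, or if a joint passes its speed limit or range.

## Robot

A 6-joint arm with a two-finger parallel gripper is mounted at the origin on the work surface. World frame = base frame: x ahead of the robot, y to its left, z up, the work surface at z = 0. Lengths are in m, angles in rad, forces in N, time in s.
With the tool pointing down it reaches from about 0.35 to 0.775 m from the base axis. Payload 7.3 kg.
Tool frame: the origin (TCP) lies at the very end of the fingers, on their centre line; the grasp point (between the pads) lies 19 mm behind it; z points along the fingers, y is the line along which they close (so a half turn about z gives the same grasp; the last joint's range is limited). The gripper opens to 92 mm and grips with 3 to 60 N. Pads are 19 mm wide; open, the fingers measure 130 mm over their backs; the gripper's body (75 mm by 190 mm) begins 47 mm behind the grasp point.
Start: joints at [1.103, 0.342, 1.524, -0, 1.275, -0.146], TCP at [0.166, 0.498, 0.227] pointing down, gripper open.
Joint ranges: [-2.53, 2.53], [-0.77, 2.02], [0.04, 2.7], [-1, 4.14], [0.28, 2.66], [-3.11, 3.11]. Speed limits (rad/s): [2.57, 2.57, 3.14, 3.14, 3.14, 3.14].

## Interface

Orientations are given as [roll, pitch, yaw] about the fixed x, y, z axes, in that order (R = Rz(yaw) Ry(pitch) Rx(roll)).
In Python, from cell import robot gives the robot as it stands. The module is installed in compiled form; this text tells all that it offers.
- The arm moves only by the tool arm_command, never from a script. Its argument "moves" is a list of rows, each a list of 3 entries, a list of its own where there are three numbers: the shift along the tool's x, y, z in m, then the turn, a rotation vector about the tool's x, y, z in rad, then the finger opening in m, from 0 to 0.0918. In form: [[[dx, dy, dz], [ax, ay, az], claw], ...]. A call has exactly 5 rows; each row is the pose to reach, as a shift and turn from the pose commanded when the call began, along the tool's axes at that moment; what a row does not reach only later rows make up. A row lasts 1/10 s, in which the tool goes at most 50 mm and 8.59 degrees, less where a joint would pass 70% of its speed; a pose out of reach is approached as far as the arm can. A call with a gripper value outside its range is refused whole. The fingers move at their own pace and stop on an object; "squeeze" is the grip in N (left out, the last holds). Time passes only in rows, so rows that repeat a pose let the fingers close, or fill a call up. It gives the time, the measured TCP pose, the force, the opening and the grip force at its end, in the units of the state.
- robot.observe(): the state, without advancing time (a new reading comes with each control period).
- robot.read_camera(name): name is "scene" or "top" or "wrist"; returns the picture (400x640x3 uint8, red, green, blue); there is no depth.
- robot.camera_model(name): a dict with "fx", "fy", "cx", "cy" (pixels), "k1" (the pictures are not rectified: a ray, as slopes to the right and down, at radius r is drawn at 1 + k1 r^2 times it, then the intrinsics apply), "R" (3x3) and "t" (3): a world point X has camera coordinates R X + t. Camera axes: x right, y down, z forward; pixel columns grow to the right and rows downward; lengths in m; the calibration is good to about 2 mm. A picture is of the moment at which its call begins: read the wrist's pose just before it. camera_model takes no time and is no camera call; for the wrist camera it gives the pose at the moment of the call.
- robot.hand_in(): hands the job in; it is judged then, once.
The state is a dict: "time": time; "qpos": joint angles; "qvel": joint speeds; "joint_efforts": joint torques, N m; "tool_pos": TCP position; "tool_rot": TCP orientation; "contact_force": force on the tool from outside, world axes, zero at the start; "torque": the same for the moment, N m; "opening": finger opening in m; "grip_force": force on a finger pad.
Only numpy, scipy, OpenCV 4.12 (cv2) and the standard library are available. Lean on these libraries where they do the work, as an engineer would, in place of code of your own. Each camera call takes 0.05 s, during which the arm holds its last target. There are 200 camera calls.

## Working session

There is one attempt and no reset: what is moved stays moved. The work goes in short steps, Python scripts to look and compute and a tool call to move; the robot and the scene stay as the last step left them, time stands still between calls to the robot, and variables do not carry over. Pictures are saved under pics/ and viewed, at most 10 in all, crops included, and the job is handed in when it is done.

Besides the shell and the picture viewer there is one more tool, called after "Request:" as a command line: name --argument value ..., lists and objects as JSON in quotes. arm_command: Moves the arm, as the interface text tells. Its arguments: {"type":"object","properties":{"moves":{"type":"array"},"squeeze":{"type":"number"}},"required":["moves"]}

```bash
mkdir -p pics; cat > h.py <<'E'
import numpy as np, cv2
from cell import robot
def ray(m,u,v):
    K=np.array([[m['fx'],0,m['cx']],[0,m['fy'],m['cy']],[0,0,1.]])
    d=np.array([(u-m['cx'])/m['fx'],(v-m['cy'])/m['fy']]); s=d.copy()
    for _ in range(20): s=d/(1+m['k1']*(s@s))
    R=np.array(m['R']);t=np.array(m['t'])
    return -R.T@t, R.T@np.array([s[0],s[1],1])
def onz(m,u,v,z):
    o,d=ray(m,u,v); return o+d*(z-o[2])/d[2]
def proj(m,X):
    c=np.array(m['R'])@np.array(X)+np.array(m['t']); s=c[:2]/c[2]; s=s*(1+m['k1']*(s@s))
    return s*[m['fx'],m['fy']]+[m['cx'],m['cy']]
def tri(m1,p1,m2,p2):
    o1,d1=ray(m1,*p1);o2,d2=ray(m2,*p2)
    k=np.linalg.lstsq(np.c_[d1,-d2],o2-o1,rcond=None)[0]
    a=o1+d1*k[0];b=o2+d2*k[1]; return (a+b)/2,np.linalg.norm(a-b)
E
python3 - <<'E'
from h import *
np.set_printoptions(precision=3,suppress=True)
print(robot.observe())
for n in ['scene','top']:
    im=robot.read_camera(n); m=robot.camera_model(n); print(n,m)
    cv2.imwrite(f'pics/{n}0.png',im[:,:,::-1])
E
```

```text
{'time': 0.0, 'qpos': array([ 1.103,  0.343,  1.525,  0.   ,  1.275, -0.146]), 'qvel': array([-0.001,  0.   , -0.   ,  0.001,  0.   ,  0.001]), 'joint_efforts': array([  0.   , -43.124, -24.422,   0.072,   0.056,  -0.   ]), 'tool_pos': array([0.166, 0.498, 0.226]), 'tool_rot': array([-3.14, -0.  ,  2.82]), 'contact_force': array([-0.333, -0.069, -0.733]), 'torque': array([ 0.016, -0.036,  0.015]), 'grip_force': 0.0, 'opening': 0.09171067231703858}
scene {'fx': 362.1410577521765, 'fy': 362.1410577521765, 'cx': 320.2170492345226, 'cy': 196.84954807589887, 'k1': -0.06574015797119509, 'R': array([[ 0.875,  0.485, -0.009],
       [ 0.314, -0.581, -0.751],
       [-0.369,  0.654, -0.661]]), 't': array([-0.525, -0.09 ,  0.969])}
top {'fx': 384.2526406858201, 'fy': 384.2526406858201, 'cx': 318.02085539355056, 'cy': 200.8004831655074, 'k1': -0.06219969404292633, 'R': array([[ 0.115, -0.993, -0.003],
       [-0.968, -0.111, -0.227],
       [ 0.225,  0.029, -0.974]]), 't': array([0.042, 0.565, 0.736])}
```

View pics/scene0.png

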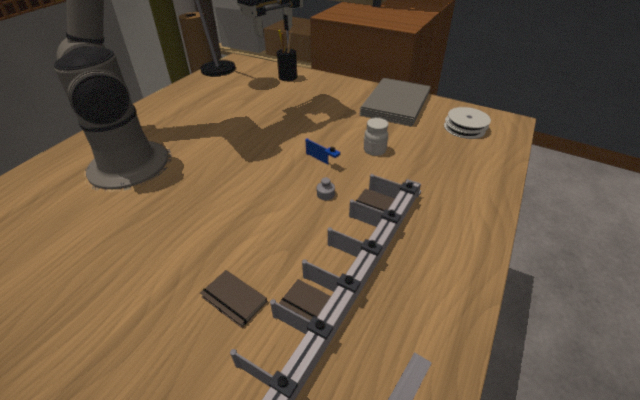

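View pics/top0.png

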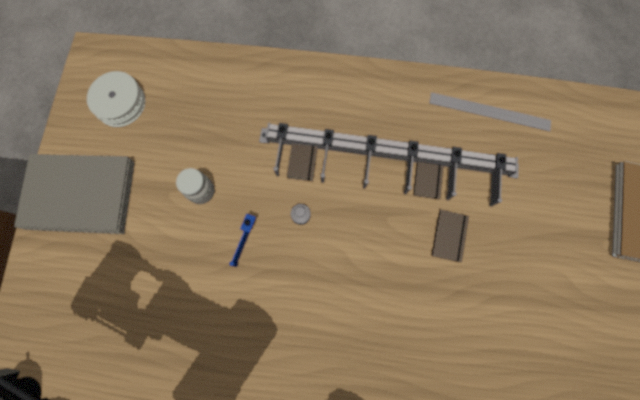

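The top view shows the rail from (265,133) to (515,168). Its six steel dividers have front beads at about (278,172), (323,179), (365,185), (408,191), (451,196) and (495,202). Stock notebooks sit in gaps 1 (302,160) and 4 (427,180), the weight is at (300,213) and the glue at (192,183).

- **Book:** the only loose taupe notebook is at (450,236). The grey book at (75,190) is much too large.
- **fin0:** the steel divider at (278,172) fits. The blue one at (243,240) is the decoy.

I'll confirm this in one enlarged crop.

```bash
python3 - <<'E'
import cv2
im=cv2.imread('pics/top0.png')[115:270,225:525]
cv2.imwrite('pics/crop1.png',cv2.resize(im,(780,403),interpolation=cv2.INTER_CUBIC))
im=cv2.imread('pics/scene0.png')[165:400,195:435]
cv2.imwrite('pics/crop2.png',cv2.resize(im,(600,588),interpolation=cv2.INTER_CUBIC))
E
```

```text
(no output)
```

View pics/crop1.png

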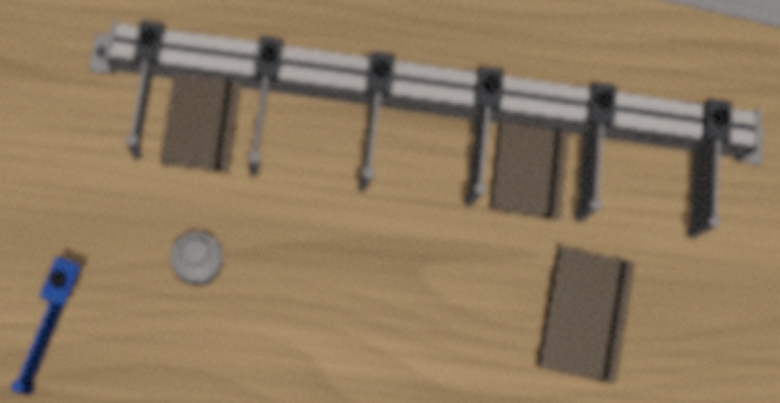

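View pics/crop2.png

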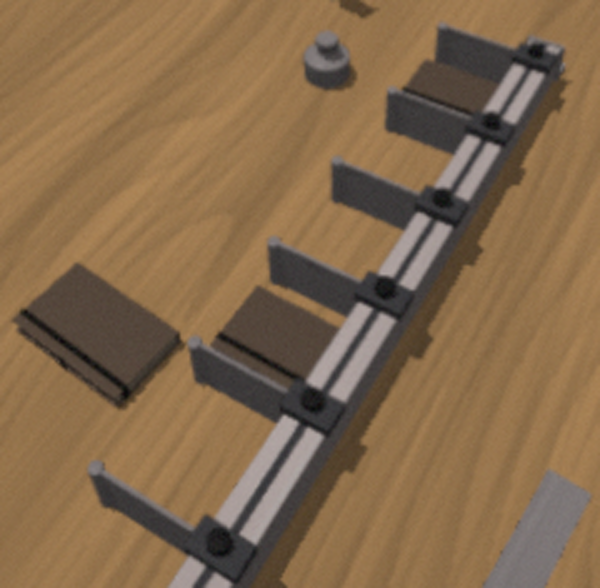

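```bash
cat > m1.py <<'E'
from h import *
np.set_printoptions(precision=4,suppress=True)
mt=robot.camera_model('top');ms=robot.camera_model('scene')
c1=lambda p:(225+p[0]/2.6,115+p[1]/2.6)
c2=lambda p:(195+p[0]/2.5,165+p[1]/2.5)
T=[(133,145),(254,161),(365,178),(477,190),(594,205),(713,222)]
S=[(443,32),(393,97),(338,164),(275,245),(196,345),(97,467)]
B=[]
for a,b in zip(T,S):
    X,e=tri(mt,c1(a),ms,c2(b)); Y=onz(mt,*c1(a),.048);Z=onz(ms,*c2(b),.048); B.append((Y+Z)/2); print(X,e,Y,Z)
B=np.array(B); d=B[0]-B[5]; print('fin line yaw',np.arctan2(-d[0],d[1]),'res',np.diff(B,axis=0))
for a,b in zip([(560,247),(630,262),(612,380),(540,366)],[(180,338),(124,390),(22,314),(78,265)]):
    print('book',tri(mt,c1(a),ms,c2(b)),onz(mt,*c1(a),.014),onz(ms,*c2(b),.014))
print('weight',onz(mt,*c1((196,257)),.03)); print('glue',onz(mt,190,182,.085))
for n in (mt,ms): print(-np.array(n['R']).T@n['t'])
E
python3 m1.py
```

```text
[0.622  0.2084 0.0377] 0.005949685337590353 [0.6163 0.2051 0.048 ] [0.6283 0.1986 0.048 ]
[0.6193 0.1048 0.0373] 0.005019581584637057 [0.614  0.1031 0.048 ] [0.6255 0.0961 0.048 ]
[0.6149 0.0108 0.0385] 0.005215569113834608 [0.6099 0.0101 0.048 ] [0.6208 0.0048 0.048 ]
[ 0.6138 -0.0837  0.0404] 0.0030182521376831304 [ 0.6104 -0.0831  0.048 ] [ 0.6182 -0.0877  0.048 ]
[ 0.6115 -0.1819  0.0422] 0.002638704161053892 [ 0.6088 -0.1809  0.048 ] [ 0.615  -0.1838  0.048 ]
[ 0.6079 -0.2816  0.0446] 0.003174498698467579 [ 0.6059 -0.2812  0.048 ] [ 0.6106 -0.2815  0.048 ]
fin line yaw -0.029062512110037988 res [[-0.0025 -0.1023  0.    ]
 [-0.0044 -0.0921  0.    ]
 [-0.001  -0.0929  0.    ]
 [-0.0024 -0.0969  0.    ]
 [-0.0037 -0.0991  0.    ]]
book (array([ 0.5816, -0.1655,  0.0056]), np.float64(0.003502391862796611)) [ 0.5783 -0.1642  0.014 ] [ 0.5869 -0.1684  0.014 ]
book (array([ 0.5745, -0.2224,  0.0141]), np.float64(0.006993876666472441)) [ 0.5721 -0.225   0.014 ] [ 0.5772 -0.2201  0.014 ]
book (array([ 0.4724, -0.2103,  0.0143]), np.float64(0.006667532630901898)) [ 0.4702 -0.213   0.014 ] [ 0.4749 -0.2081  0.014 ]
book (array([ 0.4772, -0.1523,  0.0087]), np.float64(0.0038130977733599517)) [ 0.4753 -0.1522  0.014 ] [ 0.4822 -0.1538  0.014 ]
weight [0.5312 0.1421 0.03  ]
glue [0.561  0.3739 0.085 ]
[0.3763 0.0836 0.8448]
[ 0.8453 -0.4309  0.5679]
```

```bash
cat >> h.py <<'E'
from scipy.spatial.transform import Rotation as Ro
def to(x,y,z,yaw):
    s=robot.observe(); A=Ro.from_euler('xyz',s['tool_rot']); B=Ro.from_euler('xyz',[np.pi,0,yaw])
    print('t',s['time'],s['tool_pos'],s['tool_rot'],'shift',A.inv().apply(np.array([x,y,z])-s['tool_pos']),'turn',(A.inv()*B).as_rotvec())
E
python3 -c "
from h import *
np.set_printoptions(precision=4,suppress=True)
to(.57,.202,.12,np.pi-.029)"
```

```text
t 0.1 [0.1658 0.4977 0.2261] [-3.1403 -0.0002  2.8198] shift [-0.477  -0.1526  0.1062] turn [-0.0013 -0.0004 -0.2927]
```

Request:
arm_command --moves '[[[-0.05,-0.016,0],[0,0,-0.1],0],[[-0.095,-0.03,0],[0,0,-0.2],0],[[-0.14,-0.045,0],[0,0,-0.293],0],[[-0.19,-0.06,0.02],[0,0,-0.293],0],[[-0.235,-0.075,0.04],[0,0,-0.293],0]]' --squeeze 10

```text
time: 0.6
tool_pos: [0.3614, 0.3556, 0.1895]
tool_rot: [3.14, 0.001, 3.113]
contact_force: [0.4, 0.7, -0.5]
opening: 0.0562
grip_force: 0.0
```

```bash
python3 -c "
from h import *
np.set_printoptions(precision=4,suppress=True)
to(.57,.202,.12,np.pi-.029)"
```

```text
t 0.6 [0.3614 0.3556 0.1895] [3.1405 0.0013 3.113 ] shift [-0.2128 -0.1476  0.0696] turn [0.0011 0.0013 0.0004]
```

Request:
arm_command --moves '[[[-0.04,-0.028,0.01],[0,0,0],0],[[-0.08,-0.056,0.025],[0,0,0],0],[[-0.12,-0.084,0.04],[0,0,0],0],[[-0.16,-0.112,0.055],[0,0,0],0],[[-0.197,-0.14,0.069],[0,0,0],0]]'

```text
time: 1.1
tool_pos: [0.5526, 0.2106, 0.12]
tool_rot: [3.142, -0.001, 3.113]
contact_force: [0.3, 0.6, 0.2]
opening: 0.0162
grip_force: 0.0
```

Request:
arm_command --moves '[[[0,0,0.0],[0,0,0],0],[[0,0,0],[0,0,0],0],[[0,0,0],[0,0,0],0],[[0,0,0],[0,0,0],0],[[0,0,0],[0,0,0],0]]'

```text
time: 1.6
tool_pos: [0.5508, 0.2131, 0.1217]
tool_rot: [3.141, 0.001, 3.115]
contact_force: [0.3, 0.3, -0.3]
opening: 0.0005
grip_force: 0.0
```

```bash
python3 - <<'E'
from h import *
np.set_printoptions(precision=4,suppress=True)
to(.57,.202,.03,np.pi-.029)
m=robot.camera_model('wrist');im=robot.read_camera('wrist');cv2.imwrite('pics/w0.png',im[:,:,::-1])
for i,X in enumerate([(.622,.203,.048),(.62,.1,.048),(.57,.202,.03)]): print(proj(m,X))
E
```

```text
t 1.6 [0.5508 0.2131 0.1217] [3.1412 0.0008 3.1146] shift [-0.0194 -0.0106  0.0917] turn [0.0003 0.0008 0.002 ]
[305.8882 277.5974]
[196.3716 278.3638]
[303.3532 219.0096]
```

View pics/w0.png

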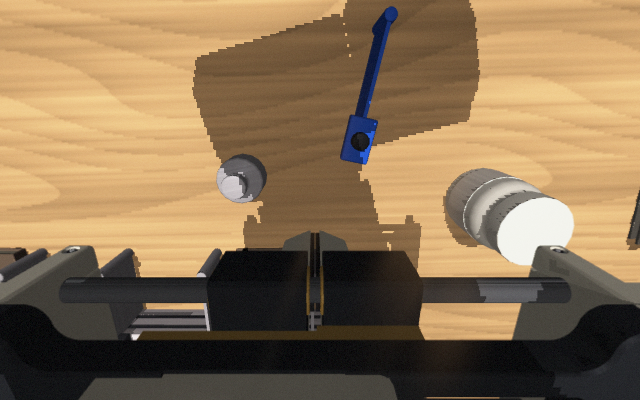

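The wrist picture shows the weight at (240,178), the glue at (505,215) and the blue decoy at (370,90). Bead tops of dividers 1 and 2 are near (214,252) and (128,252), and fin0 is hidden behind the fingers.

```bash
python3 - <<'E'
from h import *
np.set_printoptions(precision=4,suppress=True)
m=robot.camera_model('wrist')
for p in [(214,252),(128,252),(42,252)]: print(onz(m,*p,.048))
print(onz(m,505,228,.085),onz(m,240,178,.03))
to(.575,.202,.03,np.pi-.029)
E
```

```text
[0.5928 0.1202 0.048 ]
[0.5906 0.042  0.048 ]
[ 0.5884 -0.0361  0.048 ]
[0.5585 0.3544 0.085 ] [0.5287 0.1464 0.03  ]
t 1.65 [0.5509 0.213  0.1217] [3.1413 0.0007 3.1143] shift [-0.0243 -0.0104  0.0917] turn [0.0003 0.0007 0.0018]
```

Request:
arm_command --moves '[[[-0.008,-0.008,0.03],[0,0,0],0],[[-0.016,-0.008,0.06],[0,0,0],0],[[-0.02,-0.008,0.092],[0,0,0],0],[[-0.024,-0.008,0.092],[0,0,0],0],[[-0.026,-0.008,0.092],[0,0,0],0]]'

```text
time: 2.15
tool_pos: [0.5774, 0.2038, 0.0296]
tool_rot: [3.142, -0.0, 3.113]
contact_force: [0.7, -0.6, 0.0]
opening: 0.0005
grip_force: 0.0
```

Request:
arm_command --moves '[[[-0.004,0,0],[0,0,0],0],[[-0.008,0,0],[0,0,0],0],[[-0.011,0,0],[0,0,0],0],[[-0.013,0,0],[0,0,0],0],[[-0.015,0,0],[0,0,0],0]]'

```text
time: 2.65
tool_pos: [0.5924, 0.2029, 0.0294]
tool_rot: [3.141, 0.0, 3.113]
contact_force: [-0.7, 0.3, 0.4]
opening: 0.0005
grip_force: 0.0
```

Request:
arm_command --moves '[[[-0.002,0,0],[0,0,0],0],[[-0.004,0,0],[0,0,0],0],[[-0.006,0,0],[0,0,0],0],[[-0.007,0,0],[0,0,0],0],[[-0.008,0,0],[0,0,0],0]]'

```text
time: 3.15
tool_pos: [0.6002, 0.2027, 0.029]
tool_rot: [3.142, -0.0, 3.113]
contact_force: [0.4, 0.1, -0.1]
opening: 0.0005
grip_force: 0.0
```

Request:
arm_command --moves '[[[-0.001,0,0],[0,0,0],0],[[-0.002,0,0],[0,0,0],0],[[-0.003,0,0],[0,0,0],0],[[-0.004,0,0],[0,0,0],0],[[-0.005,0,0],[0,0,0],0]]'

```text
time: 3.65
tool_pos: [0.6053, 0.2025, 0.0291]
tool_rot: [3.141, 0.0, 3.113]
contact_force: [-0.1, 0.1, -1.0]
opening: 0.0004
grip_force: 0.0
```

Request:
arm_command --moves '[[[-0.001,0,0],[0,0,0],0],[[-0.002,0,0],[0,0,0],0],[[-0.003,0,0],[0,0,0],0],[[-0.004,0,0],[0,0,0],0],[[-0.005,0,0],[0,0,0],0]]'

```text
time: 4.15
tool_pos: [0.6063, 0.2025, 0.029]
tool_rot: [-3.141, -0.009, 3.113]
contact_force: [-16.8, -0.6, 11.3]
opening: 0.0003
grip_force: 8.2
```

Request:
arm_command --moves '[[[0.014,0,0],[0,0,0],0],[[0.014,-0.035,0],[0,0,0],0],[[0.014,-0.07,0],[0,0,0],0],[[0.014,-0.1,0],[0,0,0],0],[[0.01,-0.102,0],[0,0,0],0]]'

```text
time: 4.65
tool_pos: [0.5972, 0.0975, 0.0292]
tool_rot: [-3.141, -0.0, 3.11]
contact_force: [1.0, -0.6, -0.1]
opening: 0.0005
grip_force: 0.0
```

Request:
arm_command --moves '[[[-0.002,0,0],[0,0,0],0],[[-0.004,0,0],[0,0,0],0],[[-0.006,0,0],[0,0,0],0],[[-0.007,0,0],[0,0,0],0],[[-0.008,0,0],[0,0,0],0]]'

```text
time: 5.15
tool_pos: [0.6032, 0.1016, 0.0289]
tool_rot: [3.141, -0.005, 3.114]
contact_force: [-9.4, 1.2, 6.7]
opening: 0.0009
grip_force: 4.8
```

Request:
arm_command --moves '[[[0.012,0,0],[0,0,0],0],[[0.012,-0.035,0],[0,0,0],0],[[0.012,-0.07,0],[0,0,0],0],[[0.012,-0.092,0],[0,0,0],0],[[0.008,-0.092,0],[0,0,0],0]]'

```text
time: 5.65
tool_pos: [0.5947, 0.0067, 0.0291]
tool_rot: [-3.141, 0.0, 3.11]
contact_force: [0.1, 0.4, 0.0]
opening: 0.0004
grip_force: 0.0
```

Request:
arm_command --moves '[[[-0.002,0,0],[0,0,0],0],[[-0.004,0,0],[0,0,0],0],[[-0.006,0,0],[0,0,0],0],[[-0.007,0,0],[0,0,0],0],[[-0.008,0,0],[0,0,0],0]]'

```text
time: 6.15
tool_pos: [0.6014, 0.0094, 0.0287]
tool_rot: [3.141, -0.003, 3.114]
contact_force: [-5.3, 0.9, 1.7]
opening: 0.0003
grip_force: 2.7
```

Request:
arm_command --moves '[[[0.012,0,0],[0,0,0],0],[[0.012,-0.035,0],[0,0,0],0],[[0.012,-0.07,0],[0,0,0],0],[[0.012,-0.093,0],[0,0,0],0],[[0.008,-0.093,0],[0,0,0],0]]'

```text
time: 6.65
tool_pos: [0.5922, -0.0871, 0.0292]
tool_rot: [-3.141, 0.001, 3.11]
contact_force: [0.7, 0.0, 0.3]
opening: 0.0004
grip_force: 0.0
```

Request:
arm_command --moves '[[[-0.002,0,0],[0,0,0],0],[[-0.004,0,0],[0,0,0],0],[[-0.006,0,0],[0,0,0],0],[[-0.0075,0,0],[0,0,0],0],[[-0.009,0,0],[0,0,0],0]]'

```text
time: 7.15
tool_pos: [0.5985, -0.0833, 0.0287]
tool_rot: [3.141, -0.006, 3.114]
contact_force: [-11.1, 0.7, 6.5]
opening: 0.0005
grip_force: 5.4
```

Request:
arm_command --moves '[[[0.012,0,0],[0,0,0],0],[[0.025,0,-0.03],[0,0,0],0.06],[[0.04,-0.03,-0.07],[0,0,0.14],0.06],[[0.055,-0.07,-0.1],[0,0,0.28],0.06],[[0.065,-0.11,-0.1],[0,0,0.42],0.06]]'

```text
time: 7.65
tool_pos: [0.5346, -0.1933, 0.1335]
tool_rot: [3.142, 0.008, 2.69]
contact_force: [1.3, -0.6, -0.2]
opening: 0.0279
grip_force: 0.0
```

```bash
python3 -c "
from h import *
np.set_printoptions(precision=4,suppress=True)
print(robot.observe()['qpos'])
to(.526,-.255,.1,np.pi/2-.028)"
```

```text
[-0.482   0.5035  1.5415  0.0003  1.0885 -1.6013]
t 7.65 [ 0.5346 -0.1933  0.1335] [3.1415 0.0081 2.69  ] shift [-0.0189 -0.0592  0.0337] turn [0.0047 0.0072 1.1471]
```

Request:
arm_command --moves '[[[-0.004,-0.016,0],[0,0,0.145],0.06],[[-0.008,-0.032,0],[0,0,0.29],0.06],[[-0.012,-0.048,0],[0,0,0.435],0.06],[[-0.016,-0.06,0],[0,0,0.58],0.06],[[-0.02,-0.063,0],[0,0,0.725],0.06]]'

```text
time: 8.15
tool_pos: [0.5234, -0.2589, 0.1291]
tool_rot: [3.141, 0.001, 1.961]
contact_force: [0.4, -0.2, 0.5]
opening: 0.06
grip_force: 0.0
```

Request:
arm_command --moves '[[[0,0,0],[0,0,0.14],0.06],[[0,0,0],[0,0,0.28],0.06],[[0,0,0],[0,0,0.422],0.06],[[0,0,0],[0,0,0.422],0.06],[[0,0,0],[0,0,0.422],0.06]]'

```text
time: 8.65
tool_pos: [0.5237, -0.2577, 0.1291]
tool_rot: [3.141, 0.0, 1.55]
contact_force: [-0.2, 0.0, 0.3]
opening: 0.0599
grip_force: 0.0
```

```bash
python3 - <<'E'
from h import *
np.set_printoptions(precision=4,suppress=True)
to(.526,-.255,.007,np.pi/2-.028)
m=robot.camera_model('wrist');im=robot.read_camera('wrist');cv2.imwrite('pics/w1.png',im[:,:,::-1])
import pickle;pickle.dump(m,open('w1.pkl','wb'))
E
```

```text
t 8.65 [ 0.5237 -0.2577  0.1291] [3.1413 0.0001 1.5502] shift [0.0028 0.0022 0.1221] turn [0.0003 0.0001 0.0074]
```

View pics/w1.png

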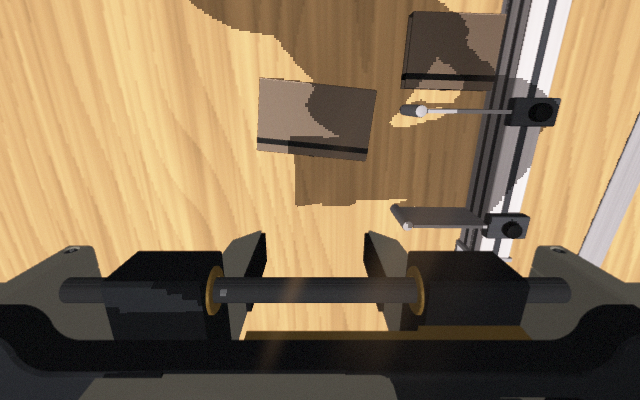

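The wrist view shows the loose book with corners at (259,78), (376,90), (366,160) and (257,150). fin4's bead is at (420,111), fin5's at (407,225), and stock_b or stock_a sits above in gap 4. The bench between the fingers and the book is clear.

```bash
python3 - <<'E'
from h import *
import pickle
np.set_printoptions(precision=4,suppress=True)
m=pickle.load(open('w1.pkl','rb'))
C=np.array([onz(m,*p,.014) for p in [(259,78),(376,90),(366,156),(257,146)]]);print(C,C.mean(0))
d=(C[1]+C[2]-C[0]-C[3]);print('yaw',np.arctan2(d[1],d[0]))
for p in [(421,111),(407,226)]: print(onz(m,*p,.048))
E
```

```text
[[ 0.4756 -0.152   0.014 ]
 [ 0.5797 -0.1642  0.014 ]
 [ 0.5728 -0.2236  0.014 ]
 [ 0.4688 -0.2118  0.014 ]] [ 0.5242 -0.1879  0.014 ]
yaw -0.1145587297750565
[ 0.6096 -0.1819  0.048 ]
[ 0.6063 -0.2824  0.048 ]
```

Request:
arm_command --moves '[[[0,0,0.03],[0,0,0.007],0.06],[[0,0,0.06],[0,0,0.007],0.06],[[0,0,0.09],[0,0,0.007],0.06],[[0,0,0.115],[0,0,0.007],0.06],[[0,0,0.122],[0,0,0.007],0.06]]'

```text
time: 9.2
tool_pos: [0.522, -0.2569, 0.0044]
tool_rot: [-3.137, -0.003, 1.541]
contact_force: [-0.0, 0.5, -0.6]
opening: 0.06
grip_force: 0.0
```

Request:
arm_command --moves '[[[0.008,0,0],[0,0,0],0.06],[[0.016,0,0],[0,0,0],0.06],[[0.024,0,0],[0,0,0],0.06],[[0.032,0,0],[0,0,0],0.06],[[0.04,0,0],[0,0,0],0.06]]'

```text
time: 9.7
tool_pos: [0.5253, -0.2175, 0.008]
tool_rot: [3.14, 0.001, 1.539]
contact_force: [0.8, -1.7, 1.5]
opening: 0.0601
grip_force: 0.5
```

```bash
python3 - <<'E'
from h import *
np.set_printoptions(precision=4,suppress=True)
to(.528,-.076,.007,np.pi/2-.028)
m=robot.camera_model('wrist');im=robot.read_camera('wrist');cv2.imwrite('pics/w2.png',im[:,:,::-1])
import pickle;pickle.dump(m,open('w2.pkl','wb'))
E
```

```text
t 9.7 [ 0.5253 -0.2175  0.008 ] [3.1398 0.001  1.5394] shift [ 0.1415 -0.0018  0.0009] turn [ 0.0018  0.001  -0.0034]
```

View pics/w2.png

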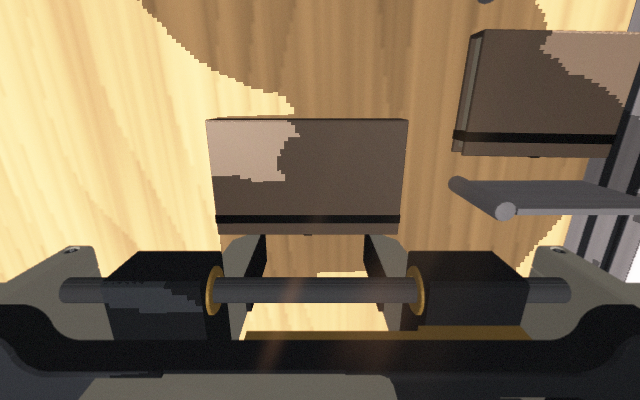

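The book, spanning (207,119) to (400,234), is now square against both fingers. I'll keep pushing sideways.

Request:
arm_command --moves '[[[0.01,0,0],[0,0,0],0.06],[[0.02,0,0],[0,0,0],0.06],[[0.03,0,0],[0,0,0],0.06],[[0.04,0,0],[0,0,0],0.06],[[0.05,0,0],[0,0,0],0.06]]'

```text
time: 10.25
tool_pos: [0.5263, -0.1671, 0.007]
tool_rot: [-3.142, -0.0, 1.539]
contact_force: [0.1, -2.5, 0.3]
opening: 0.0597
grip_force: 0.5
```

Request:
arm_command --moves '[[[0.01,0,0],[0,0,0],0.06],[[0.02,0,0],[0,0,0],0.06],[[0.03,0,0],[0,0,0],0.06],[[0.04,0,0],[0,0,0],0.06],[[0.05,0,0],[0,0,0],0.06]]'

```text
time: 10.75
tool_pos: [0.5279, -0.1172, 0.007]
tool_rot: [-3.142, -0.0, 1.539]
contact_force: [0.4, -1.0, 0.8]
opening: 0.0599
grip_force: 0.4
```

Request:
arm_command --moves '[[[0.009,0,0],[0,0,0],0.06],[[0.018,0,0],[0,0,0],0.06],[[0.026,0,0],[0,0,0],0.06],[[0.032,0,0],[0,0,0],0.06],[[0.036,0,0],[0,0,0],0.06]]'

```text
time: 11.25
tool_pos: [0.5291, -0.0815, 0.007]
tool_rot: [-3.142, -0.0, 1.539]
contact_force: [-0.4, -0.5, 0.7]
opening: 0.0603
grip_force: 0.3
```

```bash
python3 - <<'E'
from h import *
np.set_printoptions(precision=4,suppress=True)
to(.528,-.076,.007,np.pi/2-.028)
m=robot.camera_model('wrist');im=robot.read_camera('wrist');cv2.imwrite('pics/w3.png',im[:,:,::-1])
import pickle;pickle.dump(m,open('w3.pkl','wb'))
E
```

```text
t 11.25 [ 0.5291 -0.0815  0.007 ] [-3.1415 -0.0001  1.5391] shift [ 0.0055 -0.0012  0.    ] turn [-0.0001 -0.0001 -0.0037]
```

View pics/w3.png

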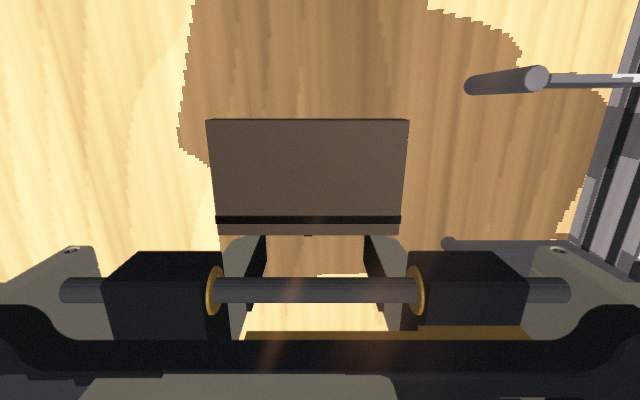

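The book spans (207,119) to (400,234), still square. fin2's bead top is at (537,78) and fin3's bead foot at (449,244).

```bash
python3 - <<'E'
from h import *
import pickle
np.set_printoptions(precision=4,suppress=True)
m=pickle.load(open('w3.pkl','rb'))
print('fin2',onz(m,537,78,.048),'fin3 foot',onz(m,449,245,0))
print('book',[onz(m,*p,.014) for p in [(207,120),(408,120),(400,223),(218,223)]])
E
```

```text
fin2 [0.6158 0.0089 0.048 ] fin3 foot [ 0.6145 -0.0874  0.    ]
book [array([ 0.4753, -0.0041,  0.014 ]), array([ 0.5783, -0.0074,  0.014 ]), array([ 0.5777, -0.0647,  0.014 ]), array([ 0.4731, -0.0614,  0.014 ])]
```

Request:
arm_command --moves '[[[0.0015,0,0],[0,0,0],0.06],[[0.003,0,0],[0,0,0],0.06],[[0.003,0,0],[0,0,0],0.06],[[-0.006,0,0],[0,0,0],0.06],[[-0.02,0,0],[0,0,0],0.06]]'

```text
time: 11.8
tool_pos: [0.5284, -0.1025, 0.007]
tool_rot: [-3.142, -0.0, 1.54]
contact_force: [-0.4, -0.6, 0.9]
opening: 0.0598
grip_force: 0.0
```

Request:
arm_command --moves '[[[-0.003,0,-0.03],[0,0,0],0.06],[[-0.003,-0.01,-0.07],[0,0,0],0.024],[[0,-0.03,-0.11],[0,0,-0.145],0.024],[[0,-0.05,-0.11],[0,0,-0.29],0.024],[[0,-0.06,-0.11],[0,0,-0.435],0.024]]'

```text
time: 12.3
tool_pos: [0.4677, -0.1014, 0.1185]
tool_rot: [3.14, 0.002, 1.979]
contact_force: [-0.3, 0.3, -0.7]
opening: 0.0322
grip_force: 0.0
```

Request:
arm_command --moves '[[[0,0,0],[0,0,-0.145],0.024],[[0,0,0],[0,0,-0.29],0.024],[[0,0,0],[0,0,-0.435],0.024],[[0,0,0],[0,0,-0.58],0.024],[[0,0,0],[0,0,-0.725],0.024]]'

```text
time: 12.8
tool_pos: [0.4684, -0.1014, 0.1171]
tool_rot: [-3.142, 0.0, 2.704]
contact_force: [-0.5, -0.0, 0.2]
opening: 0.024
grip_force: 0.0
```

```bash
python3 - <<'E'
from h import *
np.set_printoptions(precision=4,suppress=True)
to(.445,-.034,.12,np.pi-.028)
E
```

```text
t 12.8 [ 0.4684 -0.1014  0.1171] [-3.1416  0.0003  2.7037] shift [ 0.0498  0.0511 -0.0029] turn [-0.0001  0.0003 -0.4099]
```

Request:
arm_command --moves '[[[0.02,0.02,0],[0,0,-0.14],0.024],[[0.04,0.04,0],[0,0,-0.28],0.024],[[0.05,0.051,0],[0,0,-0.407],0.024],[[0.05,0.051,0],[0,0,-0.407],0.024],[[0.05,0.051,0],[0,0,-0.407],0.024]]'

```text
time: 13.3
tool_pos: [0.4457, -0.0336, 0.1173]
tool_rot: [-3.141, 0.001, 3.102]
contact_force: [1.4, -0.5, 0.2]
opening: 0.0239
grip_force: 0.0
```

```bash
python3 - <<'E'
from h import *
np.set_printoptions(precision=4,suppress=True)
to(.445,-.034,.007,np.pi-.028)
m=robot.camera_model('top');im=robot.read_camera('top')
cv2.imwrite('pics/t4.png',cv2.resize(im[100:300,240:500,::-1],(780,600),interpolation=cv2.INTER_CUBIC))
E
```

```text
t 13.3 [ 0.4457 -0.0336  0.1173] [-3.1412  0.001   3.1024] shift [ 0.0007 -0.0004  0.1103] turn [-0.0004  0.001  -0.0112]
```

View pics/t4.png

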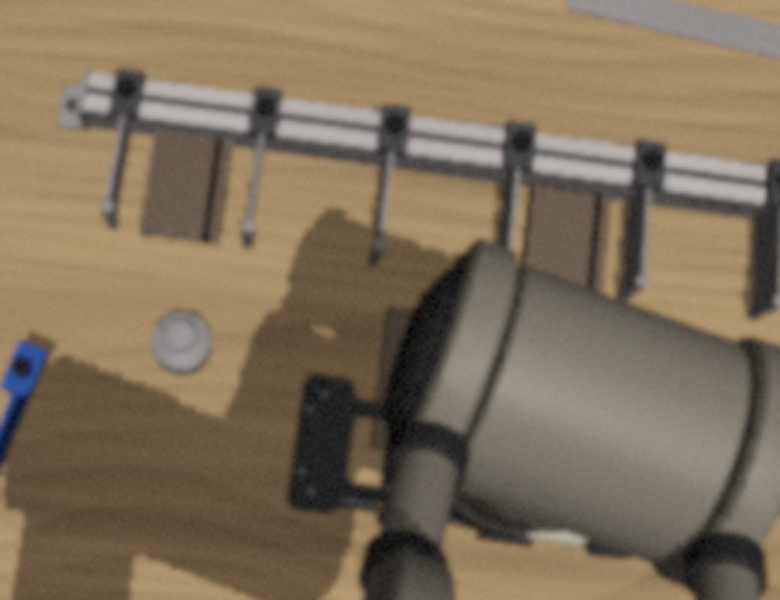

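The top view shows the book's left edge near crop (385,375), with the arm hiding the rest. Dividers, stock and weight are unmoved. Now I descend behind the book and push it home.

Request:
arm_command --moves '[[[0,0,0.03],[0,0,-0.011],0.024],[[0,0,0.06],[0,0,-0.011],0.024],[[0,0,0.09],[0,0,-0.011],0.024],[[0,0,0.105],[0,0,-0.011],0.024],[[0,0,0.11],[0,0,-0.011],0.024]]'

```text
time: 13.85
tool_pos: [0.4446, -0.0335, 0.0054]
tool_rot: [3.141, -0.003, 3.114]
contact_force: [-0.4, -0.5, 0.4]
opening: 0.024
grip_force: 0.0
```

Request:
arm_command --moves '[[[-0.008,0,0],[0,0,0],0.024],[[-0.016,0,0],[0,0,0],0.024],[[-0.024,0,0],[0,0,0],0.024],[[-0.032,0,0],[0,0,0],0.024],[[-0.04,0,0],[0,0,0],0.024]]'

```text
time: 14.35
tool_pos: [0.4861, -0.0337, 0.0076]
tool_rot: [-3.141, 0.001, 3.117]
contact_force: [-0.9, 0.3, 1.1]
opening: 0.0241
grip_force: 0.5
```

```bash
python3 - <<'E'
from h import *
np.set_printoptions(precision=4,suppress=True)
to(.574,-.037,.007,np.pi-.028)
im=robot.read_camera('scene')
cv2.imwrite('pics/s5.png',cv2.resize(im[165:365,195:435,::-1],(720,600),interpolation=cv2.INTER_CUBIC))
E
```

```text
t 14.35 [ 0.4861 -0.0337  0.0076] [-3.1415  0.0009  3.1169] shift [-0.0879 -0.0012  0.0006] turn [-0.0001  0.0009  0.0033]
```

View pics/s5.png

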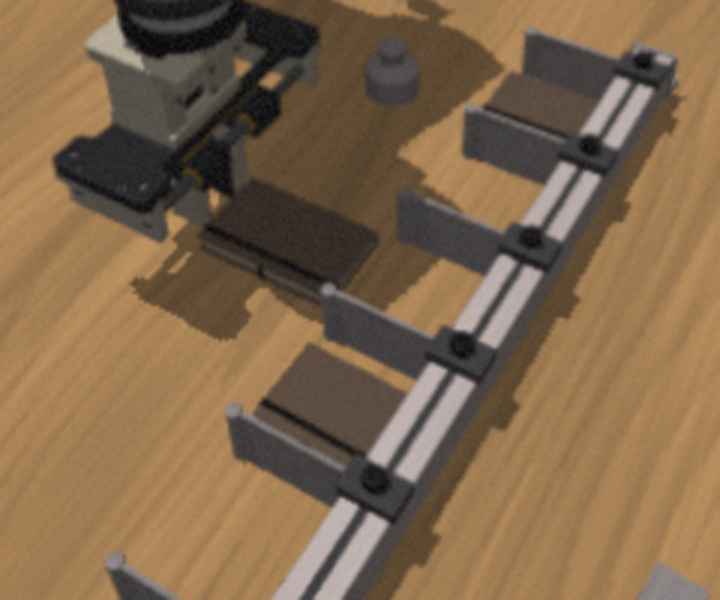

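The book lies square in front of gap 3. Its top corners are at crop (262,180), (378,240), (328,290) and (202,238), and fin2's and fin3's beads are at (405,195) and (330,290).

```bash
python3 - <<'E'
from h import *
np.set_printoptions(precision=4,suppress=True)
m=robot.camera_model('scene')
for p in [(262,180),(378,240),(330,288),(204,235)]: print(onz(m,195+p[0]/3,165+p[1]/3,.014))
for p in [(405,195),(330,290)]: print('fin',onz(m,195+p[0]/3,165+p[1]/3,.048))
E
```

```text
[ 0.5088 -0.0009  0.014 ]
[ 0.6084 -0.0106  0.014 ]
[ 0.6009 -0.0611  0.014 ]
[ 0.5029 -0.0631  0.014 ]
fin [0.6197 0.0061 0.048 ]
fin [ 0.6167 -0.0851  0.048 ]
```

Request:
arm_command --moves '[[[-0.008,0,0],[0,0,0],0.024],[[-0.016,0,0],[0,0,0],0.024],[[-0.024,0,0],[0,0,0],0.024],[[-0.032,0,0],[0,0,0],0.024],[[-0.04,0,0],[0,0,0],0.024]]'

```text
time: 14.9
tool_pos: [0.5258, -0.0346, 0.007]
tool_rot: [3.142, -0.0, 3.117]
contact_force: [-1.4, -0.6, 1.7]
opening: 0.0239
grip_force: 0.6
```

Request:
arm_command --moves '[[[-0.008,0,0],[0,0,0],0.024],[[-0.016,0,0],[0,0,0],0.024],[[-0.024,0,0],[0,0,0],0.024],[[-0.031,0,0],[0,0,0],0.024],[[-0.036,0,0],[0,0,0],0.024]]'

```text
time: 15.4
tool_pos: [0.5619, -0.0356, 0.007]
tool_rot: [3.142, 0.0, 3.117]
contact_force: [-0.4, 0.4, 1.3]
opening: 0.0241
grip_force: 0.5
```

Request:
arm_command --moves '[[[-0.002,0,0],[0,0,0],0.024],[[-0.004,0,0],[0,0,0],0.024],[[-0.006,0,0],[0,0,0],0.024],[[-0.008,0,0],[0,0,0],0.024],[[-0.009,0,0],[0,0,0],0.024]]'

```text
time: 15.9
tool_pos: [0.5703, -0.0358, 0.0071]
tool_rot: [3.142, 0.0, 3.117]
contact_force: [-1.2, -0.4, -0.0]
opening: 0.0241
grip_force: 0.3
```

Request:
arm_command --moves '[[[-0.001,0,0],[0,0,0],0.024],[[-0.002,0,0],[0,0,0],0.024],[[-0.003,0,0],[0,0,0],0.024],[[-0.004,0,0],[0,0,0],0.024],[[-0.005,0,0],[0,0,0],0.024]]'

```text
time: 16.4
tool_pos: [0.5739, -0.0358, 0.007]
tool_rot: [3.141, -0.003, 3.117]
contact_force: [-8.0, 0.3, 6.2]
opening: 0.0238
grip_force: 3.7
```

Request:
arm_command --moves '[[[-0.001,0,0],[0,0,0],0.024],[[-0.001,0,0],[0,0,0],0.024],[[0.003,0,0],[0,0,0],0.024],[[0.012,0,0],[0,0,0],0.024],[[0.03,0,0],[0,0,0],0.024]]'

```text
time: 16.9
tool_pos: [0.5457, -0.0353, 0.0071]
tool_rot: [-3.141, 0.002, 3.117]
contact_force: [-0.2, -0.4, 0.3]
opening: 0.0235
grip_force: 0.0
```

Request:
arm_command --moves '[[[0.02,0,-0.02],[0,0,0],0.024],[[0.04,0,-0.06],[0,0,0],0.024],[[0.06,0,-0.1],[0,0,0],0.024],[[0.08,0,-0.14],[0,0,0],0.024],[[0.08,0,-0.14],[0,0,0],0.024]]'

```text
time: 17.4
tool_pos: [0.4657, -0.0334, 0.1518]
tool_rot: [-3.14, 0.009, 3.117]
contact_force: [-0.3, -0.6, -0.1]
opening: 0.0235
grip_force: 0.0
```

```bash
python3 - <<'E'
from h import *
np.set_printoptions(precision=4,suppress=True)
m=robot.camera_model('scene');im=robot.read_camera('scene')
cv2.imwrite('pics/s6.png',im[:,:,::-1])
# book: dark taupe, restrict to the gap-3 area
r,g,b=[im[:,:,i].astype(int) for i in range(3)]
mask=((r<95)&(r-b>8)&(r-b<40)).astype('uint8')
n,l,st,c=cv2.connectedComponentsWithStats(cv2.morphologyEx(mask,cv2.MORPH_OPEN,np.ones((3,3))))
for i in range(1,n):
    x,y,w,h,a=st[i]
    if a>150 and x>230 and y>160: 
        q=cv2.boxPoints(cv2.minAreaRect(np.argwhere(l==i)[:,::-1].astype(np.float32)));print(st[i],q.tolist(),[onz(m,*p,.014)[:2] for p in q])
# expected corners of a home book
X=np.array([np.cos(.028),-np.sin(.028),0]);Y=np.array([-X[1],X[0],0])
c0=np.array([.6139,-.037,.014])+.0225*X
print([proj(m,c0+a*X+b*Y) for a,b in[(-.0525,.0325),(.0525,.0325),(.0525,-.0325),(-.0525,-.0325)]])
print(robot.observe()['contact_force'])
E
```

```text
[358 190  35  20 461] [[357.10345458984375, 201.24139404296875], [363.37933349609375, 185.55172729492188], [393.03448486328125, 197.41378784179688], [386.75860595703125, 213.10345458984375]] [array([0.6173, 0.1437]), array([0.6071, 0.202 ]), array([0.6849, 0.1952]), array([0.6911, 0.1392])]
[ 301  239   54   36 1060] [[299.2179260253906, 255.69143676757812], [309.6808166503906, 234.01834106445312], [355.0125427246094, 255.90261840820312], [344.5496520996094, 277.5757141113281]] [array([ 0.5842, -0.0552]), array([0.5732, 0.0044]), array([ 0.6804, -0.0035]), array([ 0.6851, -0.0595])]
[281 281  47  38 978] [[279.37030029296875, 303.078369140625], [293.1865234375, 276.9810791015625], [328.7486572265625, 295.80810546875], [314.93243408203125, 321.9053955078125]] [array([ 0.6092, -0.1627]), array([ 0.6009, -0.1039]), array([ 0.6779, -0.1081]), array([ 0.6815, -0.1641])]
[array([312.5801, 238.5678]), array([358.7356, 258.786 ]), array([343.0176, 282.9906]), array([295.0529, 260.2092])]
[ 1.0132 -0.4795  0.1874]
```

```bash
python3 -c "
from h import *
print(robot.hand_in())"
```

```text
the job is handed in; nothing more can be done
None
```

I touched the first four dividers in order, then pushed the loose notebook straight into the third gap until it met resistance at the rail where fully home was expected; the job is handed in at about 17 s (the hand-in returned no verdict).

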